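# Put the paints away by colour

### The job

Clear up after painting: stand the red and the yellow jar in the red tray and the blue and the green jar in the blue tray, one jar to a bay, and lay the palette knife lengthwise and flat in the grey tray. Keep the jars upright, set everything down rather than dropping it, and leave the white cup and the orange bottle where they stand.

Things in the scene. Friction and masses are not known exactly. Their poses are not given: they have to be found in the camera images.
- red_jar: red paint jar with a white lid that has a red dab on it and a white paper label: upright cylinder 48 mm across, 64 mm high, about 100 g. Origin at the centre of its underside, z up. Stands on the bench at the start; belongs in the red tray.
- yellow_jar: yellow paint jar with a white lid that has a yellow dab on it and a white paper label: upright cylinder 48 mm across, 64 mm high, about 100 g. Origin at the centre of its underside, z up. Stands on the bench at the start; belongs in the red tray.
- blue_jar: blue paint jar with a white lid that has a blue dab on it and a white paper label: upright cylinder 48 mm across, 64 mm high, about 100 g. Origin at the centre of its underside, z up. Stands on the bench at the start; belongs in the blue tray.
- green_jar: green paint jar with a white lid that has a green dab on it and a white paper label: upright cylinder 48 mm across, 64 mm high, about 100 g. Origin at the centre of its underside, z up. Stands on the bench at the start; belongs in the blue tray.
- palette_knife: palette knife lying flat, 140 mm long along its own x, about 50 g: black handle 80 mm long, 18 mm wide, 16 mm high, from x = -70 to +10 mm, then a steel neck and a steel blade 22 mm wide, 3 mm thick, to x = +70 mm. Origin under the middle of the 140 mm length, at the underside, z up; a good grip is across the handle, at x = -22 mm, near its balance point. Belongs in the grey tray.
- red_tray: red plastic tray, fixed to the bench, open at the top: outside 176 mm along its own x, 84 mm along its own y, 22 mm high; walls and floor 4 mm thick. Origin at the centre of its underside, z up. A 4 mm divider of the same height, across its middle (at x = 0), makes two bays, each 82 mm (x) by 76 mm (y) inside, centred at x = -43 mm and x = +43 mm; each bay takes one jar.
- blue_tray: blue plastic tray, fixed to the bench, open at the top: outside 176 mm along its own x, 84 mm along its own y, 22 mm high; walls and floor 4 mm thick. Origin at the centre of its underside, z up. A 4 mm divider of the same height, across its middle (at x = 0), makes two bays, each 82 mm (x) by 76 mm (y) inside, centred at x = -43 mm and x = +43 mm; each bay takes one jar.
- grey_tray: grey plastic tray, fixed to the bench, open at the top: outside 176 mm along its own x, 84 mm along its own y, 22 mm high; walls and floor 4 mm thick. Origin at the centre of its underside, z up. No divider: one space 168 mm by 76 mm inside, for the knife lying lengthwise, either way round.
- rinse_cup: white empty cup, loose, 68 mm across the rim, 85 mm high, standing upright beside the work. Origin at the centre of its underside. To be left alone.
- orange_bottle: orange paint bottle, loose, 54 mm across, 130 mm high, standing upright beside the work. Origin at the centre of its underside. To be left alone.
Things that resemble listed ones, but are neither listed nor needed, are in the scene too. There is more than one size of the palette_knife; the job needs the larger.

How it is judged:
At the end, for the whole second after the job is handed in: Each jar upright (0.1 rad) on the floor of its tray, one per bay (within 62 mm of tray centre along it, 18 mm across, under 10 mm up); knife flat on the grey tray's floor (25 mm along, 35 mm across, under 12 mm up, 0.1 rad); all released, still (0.02 m/s); cup and bottle upright (x of red_jar in the frame of red_tray between -0.062 and 0.062 m and y of red_jar in the frame of red_tray between -0.018 and 0.018 m and z of each of red_jar, yellow_jar in the frame of red_tray below 0.01 m and angle between each of red_jar, yellow_jar, blue_jar, green_jar, palette_knife, rinse_cup, orange_bottle's own z axis and vertical below 0.1 rad and linear speed of each of red_jar, yellow_jar, blue_jar, green_jar, palette_knife below 0.02 m/s and x of yellow_jar in the frame of red_tray between -0.062 and 0.062 m and y of yellow_jar in the frame of red_tray between -0.018 and 0.018 m and x of blue_jar in the frame of blue_tray between -0.062 and 0.062 m and y of blue_jar in the frame of blue_tray between -0.018 and 0.018 m and z of each of blue_jar, green_jar in the frame of blue_tray below 0.01 m and x of green_jar in the frame of blue_tray between -0.062 and 0.062 m and y of green_jar in the frame of blue_tray between -0.018 and 0.018 m and x of palette_knife in the frame of grey_tray between -0.025 and 0.025 m and y of palette_knife in the frame of grey_tray between -0.035 and 0.035 m and z of palette_knife in the frame of grey_tray below 0.012 m); the robot touches nothing.
It fails at once if the rinse cup or the orange bottle is pushed more than 20 mm from its place (distance of any of rinse_cup, orange_bottle from where it was at the start of the episode above 0.02 m).
It fails at once if a paint jar is tipped past about 45 degrees (angle between any of red_jar, yellow_jar, blue_jar, green_jar's own z axis and vertical above 0.8 rad).
It fails at once if a jar or the knife is dropped or thrown (moving faster than 0.6 m/s while the gripper does not hold it) ((linear speed of red_jar above 0.6 m/s and contact force between red_jar and the fingers below 0.05 N) or (linear speed of yellow_jar above 0.6 m/s and contact force between yellow_jar and the fingers below 0.05 N) or (linear speed of blue_jar above 0.6 m/s and contact force between blue_jar and the fingers below 0.05 N) or (linear speed of green_jar above 0.6 m/s and contact force between green_jar and the fingers below 0.05 N) or (linear speed of palette_knife above 0.6 m/s and contact force between palette_knife and the fingers below 0.05 N)).
It also fails if it takes over 144 s, if anything falls off the work surface, if the arm or the gripper's body presses on something with over 40 N, if the wrist force passes 120 N, or if a joint passes its speed limit or range.

### The arm

A 7-joint arm with a two-finger parallel gripper is mounted at the origin on the work surface. World frame = base frame: x ahead of the robot, y to its left, z up, the work surface at z = 0. Lengths are in m, angles in rad, forces in N, time in s.
With the tool pointing down it reaches from about 0.4 to 0.9 m from the base axis. Payload 5.5 kg.
Tool frame: the origin (TCP) lies at the very end of the fingers, on their centre line; the grasp point (between the pads) lies 19 mm behind it (pinch_z is the distance from the TCP to the grasp point, in m); z points along the fingers, y is the line along which they close (so a half turn about z gives the same grasp; the last joint's range is limited). The gripper opens to 85 mm and grips with 20 to 120 N. Pads are 22 mm wide; open, the fingers measure 114 mm over their backs; the gripper's body (76 mm by 85 mm) begins 54 mm behind the grasp point. The pads swing forward as they close: fully open they stand 13 mm farther back than shut.
Start: joints at [-1.011, 0.501, -0.427, 1.55, 0.221, 1.138, -0.21], TCP at [0.19, 0.622, 0.231] pointing down, gripper open.
Joint ranges: [-2.88, 2.88], [-0.31, 2.03], [-1.54, 1.56], [0.2, 2.42], [-1.41, 4.55], [0.19, 2.02], [-2.57, 2.57]. Speed limits (rad/s): [2.57, 2.57, 3.14, 3.14, 3.14, 3.14, 3.14].

### API

Orientations are given as [roll, pitch, yaw] about the fixed x, y, z axes, in that order (R = Rz(yaw) Ry(pitch) Rx(roll)).
In Python, from plant import * gives the robot as it stands. The module is installed in compiled form; this text tells all that it offers.
- The arm moves only by the tool apply_moves, never from a script. Its arguments are lists of equal length, an entry for each row: "slide": the shift along the tool's x, y, z in mm, a list of three; "turn": the turn about the tool's z in rad; "gripper": the gripper command: -1 is fully open, 1 is shut, values between are in proportion. A call has 1 to 10 rows; each row shifts and turns the commanded pose from where the row before left it, along the tool's axes as they then stand; what a row does not reach is not made up. A row lasts 1/10 s, in which the tool goes at most 50 mm and 8.59 degrees, less where a joint would pass 70% of its speed; a pose out of reach is approached as far as the arm can. A call with a gripper value outside its range is refused whole. The fingers move at their own pace and stop on an object; the grip force is fixed at half the most. Time passes only in rows, so rows that do not move let the fingers close. It gives the time, the measured TCP pose, the force, the opening and the grip force at its end, in the units of the state.
- get_state(): the state, without advancing time (a new reading comes with each control period).
- grab_frame(name): name is "scene" or "side" or "wrist"; returns the picture (384x512x3 uint8, red, green, blue); there is no depth.
- camera_model(name): a dict with "intrinsics" (3x3 intrinsics, pixels), "view" (4x4, takes a point from world to camera coordinates). Camera axes: x right, y down, z forward; pixel columns grow to the right and rows downward; lengths in m; the calibration is good to about 2 mm. The wrist camera is an equidistant fisheye: a pixel r from the principal point sees the ray r / f radians off the axis. A picture is of the moment at which its call begins: read the wrist's pose just before it. camera_model takes no time and is no camera call; for the wrist camera it gives the pose at the moment of the call.
- job_done(): hands the job in; it is judged then, once.
The state is a dict: "t": time; "q": joint angles; "joint_velocities": joint speeds; "effort": joint torques, N m; "eef_pos": TCP position; "tool_rot": TCP orientation; "contact_force": force on the tool from outside, world axes, zero at the start; "ft_torque": the same for the moment, N m; "gripper_width": opening from 0.0 (shut) to 1.0 (fully open); "finger_force": force on a finger pad.
Only numpy, scipy, OpenCV 4.12 (cv2) and the standard library are available. Lean on these libraries where they do the work, as an engineer would, in place of code of your own. Each camera call takes 0.05 s, during which the arm holds its last target. There are 200 camera calls.

## Working session

There is one attempt and no reset: what is moved stays moved. The work goes in short steps, Python scripts to look and compute and a tool call to move; the robot and the scene stay as the last step left them, time stands still between calls to the robot, and variables do not carry over. Pictures are saved under pics/ and viewed, at most 14 in all, crops included, and the job is handed in when it is done.

Besides the shell and the picture viewer there is one more tool, called after ">>>" by a JSON object that holds its "op" and its "data". apply_moves: Moves the arm, as the interface text tells. Its arguments: {"type":"object","properties":{"slide":{"type":"array"},"turn":{"type":"array"},"gripper":{"type":"array"}},"required":["slide","turn","gripper"]}

```bash
mkdir -p pics; python3 - <<'E'
from plant import *
import cv2,numpy as np
for n in ["scene","side"]:
    f=grab_frame(n); cv2.imwrite(f"pics/{n}0.png",f[:,:,::-1]); 
    m=camera_model(n); print(n,np.round(m["intrinsics"],1).tolist(),np.round(m["view"],3).tolist())
s=get_state(); print(s)
E
```

```text
scene [[396.8, 0.0, 257.9], [0.0, 396.8, 194.3], [0.0, 0.0, 1.0]] [[-0.612, 0.791, 0.006, 0.288], [0.686, 0.534, -0.495, -0.308], [-0.394, -0.298, -0.869, 1.546], [0.0, 0.0, 0.0, 1.0]]
side [[477.7, 0.0, 260.6], [0.0, 477.7, 194.3], [0.0, 0.0, 1.0]] [[0.74, -0.672, -0.012, -0.341], [-0.452, -0.485, -0.749, 0.241], [0.498, 0.56, -0.663, 1.068], [0.0, 0.0, 0.0, 1.0]]
{'t': 0.1, 'q': array([-1.01080197,  0.50177336, -0.42682658,  1.55130763,  0.22079118,
        1.13829354, -0.21033713]), 'joint_velocities': array([ 0.00166417, -0.0018563 , -0.00213323, -0.00167857,  0.00145326,
        0.00053093, -0.00067409]), 'effort': array([-1.16156816e-02, -5.70815277e+01, -5.83882391e+00, -2.81754255e+01,
        1.05200210e-02,  5.51302743e-03, -2.38619407e-05]), 'eef_pos': array([0.1899427 , 0.62099648, 0.2303684 ]), 'tool_rot': array([-3.13986507e+00, -8.84379624e-05,  2.84481493e+00]), 'contact_force': array([ 0.03794629, -0.43434445,  0.12916788]), 'ft_torque': array([0.00852931, 0.02650622, 0.0090806 ]), 'finger_force': 0.0, 'gripper_width': 1.0001219533174253}
```

View pics/scene0.png

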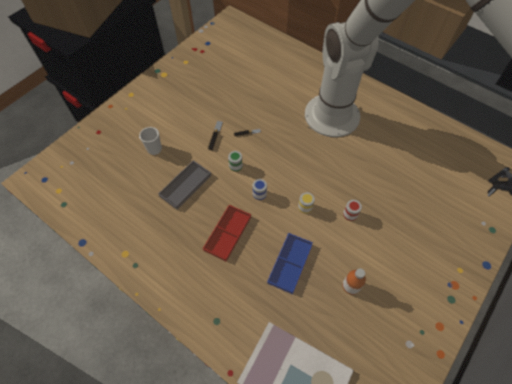

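View pics/side0.png

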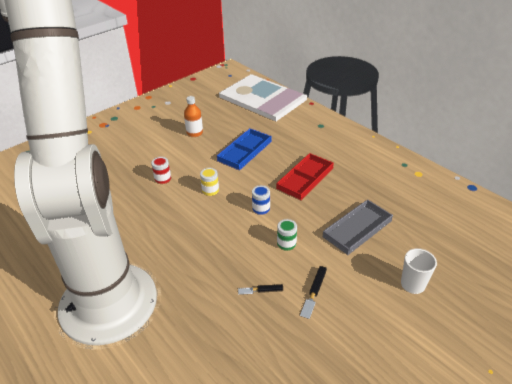

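In scene: knife candidates are the large one at (215,136) and the small one at (246,133). Jars: green (235,160), blue (260,188), yellow (307,202), red (352,209). Trays: grey (187,185), red (228,232), blue (291,263). The orange bottle (355,280) and cup (150,140) stay put. I choose the larger knife at (215,136), which is at (315,290) in side. I'll check it in a crop.

```bash
cat > h.py <<'E'
from plant import *
import cv2,numpy as np
def ray(n,uv,m=None):
    m=m or camera_model(n); K=m["intrinsics"];V=m["view"]
    x=(uv[0]-K[0,2])/K[0,0]; y=(uv[1]-K[1,2])/K[1,1]
    if n=="wrist":
        r=np.hypot(x,y); s=np.sin(r)/max(r,1e-9); d=np.array([x*s,y*s,np.cos(r)])
    else: d=np.array([x,y,1.])
    R=V[:3,:3]; return -R.T@V[:3,3], R.T@d
def plane(n,uv,z,m=None):
    c,d=ray(n,uv,m); return (c+d*(z-c[2])/d[2])[:2]
HUE=dict(red=[(0,8),(172,180)],yellow=[(22,34)],blue=[(105,130)],green=[(60,90)],orange=[(9,16)])
def mask(im,c,s=140,v=50):
    h=cv2.cvtColor(im,cv2.COLOR_RGB2HSV); o=np.zeros(im.shape[:2],np.uint8)
    for a,b in HUE[c]: o|=cv2.inRange(h,(a,s,v),(b,255,255))
    return o
def blobs(m,amin=6):
    n,l,st,ce=cv2.connectedComponentsWithStats(m)
    return [(i,st[i],ce[i],l) for i in range(1,n) if st[i,4]>=amin]
E
python3 - <<'E'
from h import *
for n in ["scene","side"]:
    im=cv2.imread(f"pics/{n}0.png")[:,:,::-1]
    for c in ["red","yellow","blue","green"]:
        for i,st,ce,l in blobs(mask(im,c)):
            if st[1]<115 : continue
            t=np.round(plane(n,ce,.064),3); s=''
            if st[4]>400: 
                r=cv2.minAreaRect(np.argwhere(l==i)[:,::-1].astype(np.float32)); s=[np.round(plane(n,p,.022),3).tolist() for p in cv2.boxPoints(r)]
            print(n,c,st.tolist(),np.round(ce,1),"z64",t,s)
a=cv2.imread("pics/scene0.png")[110:290,130:380]; b=cv2.imread("pics/side0.png")[145:325,140:390]
cv2.imwrite("pics/crop1.png",np.hstack([cv2.resize(x,(400,288),interpolation=cv2.INTER_CUBIC) for x in (a,b)]))
E
```

```text
scene red [97, 130, 4, 4, 12] [ 98.3 131.8] z64 [ 0.633 -0.596] 
scene red [350, 202, 9, 8, 49] [353.8 205.6] z64 [0.33  0.281] 
scene red [203, 205, 48, 56, 1345] [226.8 232.4] z64 [0.653 0.019] [[0.731, -0.021], [0.55, -0.062], [0.542, 0.029], [0.72, 0.064]]
scene red [228, 370, 5, 6, 25] [230.  372.6] z64 [0.953 0.28 ] 
scene yellow [303, 195, 8, 7, 48] [306.8 198. ] z64 [0.4   0.145] 
side red [276, 153, 58, 47, 1478] [304.5 176.1] z64 [ 0.583 -0.044] [[0.528, 0.02], [0.757, 0.076], [0.725, -0.037], [0.51, -0.08]]
side red [154, 158, 11, 7, 55] [159.2 161.2] z64 [0.331 0.282] 
side red [153, 167, 16, 7, 51] [161.2 170.9] z64 [0.311 0.24 ] 
side red [155, 178, 16, 6, 36] [163.3 181.3] z64 [0.29  0.199] 
side yellow [203, 170, 11, 6, 56] [208.2 172.4] z64 [0.402 0.147] 
side yellow [415, 172, 7, 4, 21] [418.  173.7] z64 [ 0.814 -0.246] 
side yellow [201, 178, 17, 8, 60] [209.5 182.4] z64 [0.378 0.11 ] 
side yellow [202, 190, 17, 6, 40] [210.6 193.2] z64 [0.354 0.074] 
side yellow [489, 370, 3, 3, 6] [490.2 371.2] z64 [ 0.425 -0.661] 
side blue [217, 129, 54, 40, 1133] [243.8 148.5] z64 [0.545 0.164] [[0.493, 0.237], [0.715, 0.293], [0.678, 0.177], [0.469, 0.134]]
side blue [255, 187, 12, 8, 66] [260.5 190.4] z64 [ 0.456 -0.006] 
side blue [468, 186, 8, 4, 24] [471.7 187.5] z64 [ 0.867 -0.374] 
side blue [253, 198, 17, 6, 49] [260.7 201.2] z64 [ 0.428 -0.038] 
side blue [257, 210, 12, 4, 19] [262.1 212.1] z64 [ 0.403 -0.07 ] 
side green [282, 222, 11, 8, 72] [286.9 225.3] z64 [ 0.416 -0.145] 
side green [279, 235, 17, 5, 41] [286.7 237.2] z64 [ 0.388 -0.173]
```

View pics/crop1.png

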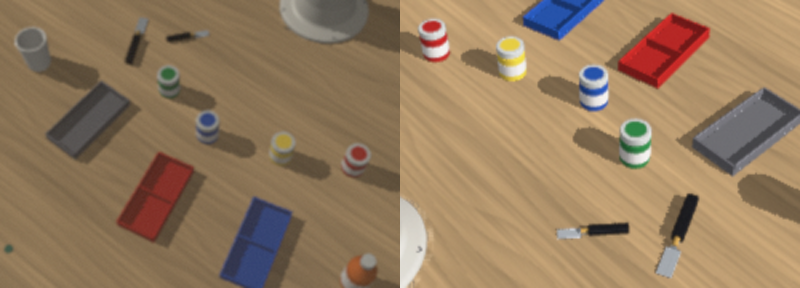

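```bash
cat >> h.py <<'E'
def tray(n,m,z=.022):
    bs=blobs(m,300); b=max(bs,key=lambda b:b[1][4])
    pts=np.argwhere(b[3]==b[0])[:,::-1]
    P=np.array([plane(n,p,z,CM) for p in cv2.convexHull(pts).reshape(-1,2).astype(float)]) 
    r=cv2.minAreaRect((P*1000).astype(np.float32)); B=cv2.boxPoints(r)
    e=B[1]-B[0] if np.linalg.norm(B[1]-B[0])>np.linalg.norm(B[2]-B[1]) else B[2]-B[1]
    return np.round(r[0],1),np.round(r[1],1),round(float(np.arctan2(e[1],e[0])%np.pi),3)
CM=None
def to(x,y,z,yaw=None):
    s=get_state();p=s["eef_pos"];a=s["tool_rot"][2]
    d=np.array([x,y,z])-p; yw=a if yaw is None else yaw
    t=(-(yw-a)+np.pi)%(2*np.pi)-np.pi
    # slide in the tool frame after turning first
    a2=a-t; print("turn %.3f then slide"%t,np.round([1000*(d[0]*np.cos(a2)+d[1]*np.sin(a2)),1000*(d[0]*np.sin(a2)-d[1]*np.cos(a2)),-1000*d[2]],1))
E
python3 - <<'E'
from h import *
for n,R in (("scene",(155,215,150,220)),("side",(318,398,198,255))):
    im=cv2.imread(f"pics/{n}0.png")[:,:,::-1]
    print(n,"red",tray(n,mask(im,"red")),"blue",tray(n,mask(im,"blue",110,30)))
    h=cv2.cvtColor(im,cv2.COLOR_RGB2HSV); g=cv2.inRange(h,(0,0,30),(180,60,130)); q=g*0; q[R[2]:R[3],R[0]:R[1]]=g[R[2]:R[3],R[0]:R[1]]
    print("grey",tray(n,q))
for n,a,b in(("scene",(212.5,147.5),(219.4,122.5)),("side",(321.9,266.9),(306,316))):
    A=plane(n,a,.008);B=plane(n,b,.003);print("knife handle,tip",A,B,np.linalg.norm(A-B),(A+B)/2,np.arctan2(*(B-A)[::-1]))
print("bottle",plane("scene",(350,290),0),plane("side",(194,132),0),"cup",plane("scene",(153,153),0),plane("side",(415,284),0))
to(.331,.281,.12,2.845+.5)
E
```

```text
scene red (array([636.3,   3.4]), array([177.8,  85.9]), 0.201) blue (array([597.6, 223.9]), array([167.1,  76.8]), 0.245)
grey (array([ 587.9, -227.2]), array([ 90.3, 178. ]), 3.136)
side red (array([ 963.5, 1100. ]), array([1040.5,  566.9]), 1.214) blue (array([586.2, 211.4]), array([191.3,  99.1]), 0.246)
grey (array([ 577.6, -236.4]), array([ 94.1, 190.8]), 3.135)
knife handle,tip [ 0.40710346 -0.25987862] [ 0.29899316 -0.31934814] 0.12338745310908283 [ 0.35304831 -0.28961338] -2.6386865401109234
knife handle,tip [ 0.41988651 -0.26052501] [ 0.29675894 -0.32682452] 0.13984285378049746 [ 0.35832273 -0.29367477] -2.6476509518084628
bottle [0.55025174 0.4148545 ] [0.54149396 0.41401733] cup [ 0.55563904 -0.41961519] [ 0.54410899 -0.43530308]
turn -0.500 then slide [ -69.5 -361.5  110.4]
```

>>> {"op": "apply_moves", "data": {"slide": [[0,0,0],[0,0,0],[0,0,0],[0,0,0],[-11,-49,0],[-11,-49,0],[-11,-49,0],[-11,-49,0],[-11,-49,0],[-11,-49,0]], "turn": [-0.125,-0.125,-0.125,-0.125,0,0,0,0,0,0], "gripper": [-1,-1,-1,-1,-1,-1,-1,-1,-1,-1]}}

```text
t: 1.1
eef_pos: [0.3139, 0.3459, 0.231]
tool_rot: [-3.141, -0.0, -2.938]
contact_force: [1.7, 0.1, -0.9]
gripper_width: 0.998
finger_force: 0.0
```

```bash
python3 - <<'E'
from h import *
s=get_state();print(s["eef_pos"],s["tool_rot"]); to(.331,.281,.12,3.345)
m=camera_model("wrist");cv2.imwrite("pics/w1.png",grab_frame("wrist")[:,:,::-1]);print(m["intrinsics"].tolist(),(-m["view"][:3,:3].T@m["view"][:3,3]))
E
```

```text
[0.31390022 0.3459379  0.23101432] [-3.14132458e+00 -2.64306782e-04 -2.93841967e+00]
turn -0.000 then slide [ -3.6 -67.1 111. ]
[[297.3186396354542, 0.0, 254.56507819870234], [0.0, 297.3186396354542, 189.5246091670111], [0.0, 0.0, 1.0]] [0.24287283 0.33200107 0.37331518]
```

View pics/w1.png

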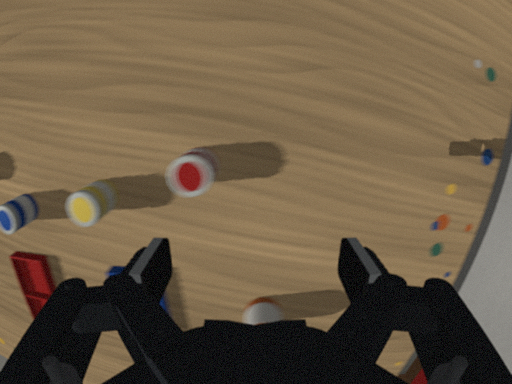

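The wrist view shows the red lid at (190,177) and the yellow lid at (83,208). The blue tray is partly hidden behind the left finger. I'll go over the red jar and check the lid position.

>>> {"op": "apply_moves", "data": {"slide": [[-1,-22,20],[-1,-22,20],[-1,-22,20],[0,0,20],[0,0,20],[0,0,10],[0,0,0],[0,0,0]], "turn": [0,0,0,0,0,0,0,0], "gripper": [-1,-1,-1,-1,-1,-1,-1,-1]}}

```text
t: 1.95
eef_pos: [0.3297, 0.2846, 0.1216]
tool_rot: [3.141, -0.0, -2.938]
contact_force: [0.7, 0.8, 1.2]
gripper_width: 1.0
finger_force: 0.0
```

```bash
cat >> h.py <<'E'
def dabs(c,zt=.064,near=None,w=.05):
    m=camera_model("wrist"); im=grab_frame("wrist")
    for i,st,ce,l in blobs(mask(im,c),60):
        p=plane("wrist",ce,zt,m)
        if near is None or np.hypot(*(p-near))<w: print(c,np.round(ce),st[4],np.round(p,4))
E
python3 - <<'E'
from h import *
dabs("red",near=[.331,.281]); 
m=camera_model("wrist");f=cv2.imread("pics/w1.png")
to(.331,.281,.03,3.345)
E
```

```text
red [252. 172.] 151 [0.3047 0.2787]
red [250. 207.] 1556 [0.3299 0.2819]
turn 0.000 then slide [-0.1 -3.9 92. ]
```

>>> {"op": "apply_moves", "data": {"slide": [[0,-3,20],[0,0,25],[0,0,25],[0,0,15],[0,0,6],[0,0,0],[0,0,0],[0,0,0],[0,0,0],[0,0,0]], "turn": [0,0,0,0,0,0,0,0,0,0], "gripper": [-1,-1,-1,-1,-1,-1,1,1,1,1]}}

```text
t: 3.0
eef_pos: [0.331, 0.2817, 0.0315]
tool_rot: [3.141, 0.002, -2.938]
contact_force: [-1.9, -1.3, 8.5]
gripper_width: 0.541
finger_force: 60.4
```

>>> {"op": "apply_moves", "data": {"slide": [[0,0,0],[0,0,0],[0,0,-20],[0,0,-30],[0,0,-30],[0,0,-20],[0,0,0]], "turn": [0,0,0,0,0,0,0], "gripper": [1,1,1,1,1,1,1]}}

```text
t: 3.7
eef_pos: [0.3322, 0.2826, 0.1332]
tool_rot: [3.139, 0.006, -2.939]
contact_force: [0.7, 0.5, -1.3]
gripper_width: 0.545
finger_force: 61.8
```

```bash
python3 - <<'E'
from h import *
C=np.array([.636,.002]);u=np.array([np.cos(.201),np.sin(.201)])
print(C+u*.043,C-u*.043); p=C-u*.043; to(*p,.13,.201+np.pi)
E
```

```text
[0.6781343  0.01058492] [ 0.5938657  -0.00658492]
turn 0.002 then slide [-198.6 -335.6    3.2]
```

>>> {"op": "apply_moves", "data": {"slide": [[-14,-16,0],[-28,-33,0],[-28,-33,0],[-28,-33,0],[-28,-33,0],[-28,-33,0],[-28,-33,0],[-28,-33,0],[-28,-33,0],[-28,-33,0]], "turn": [0,0,0,0,0,0,0,0,0,0], "gripper": [1,1,1,1,1,1,1,1,1,1]}}

```text
t: 4.7
eef_pos: [0.6544, 0.0268, 0.1287]
tool_rot: [-3.142, -0.002, -2.939]
contact_force: [0.6, 1.0, -0.5]
gripper_width: 0.547
finger_force: 61.8
```

>>> {"op": "apply_moves", "data": {"slide": [[-14,-16,0],[-4,-6,0],[0,0,0],[0,0,0]], "turn": [0,0,0,0], "gripper": [1,1,1,1]}}

```text
t: 5.1
eef_pos: [0.6746, 0.012, 0.1293]
tool_rot: [3.14, -0.002, -2.937]
contact_force: [-0.1, 0.0, -1.3]
gripper_width: 0.544
finger_force: 61.8
```

```bash
python3 - <<'E'
from h import *
import h
to(.678,.0106,.037,.201+np.pi)
h.CM=camera_model("wrist");f=grab_frame("wrist");cv2.imwrite("pics/w2.png",f[:,:,::-1]); print(tray("wrist",mask(f,"blue",110,30)))
n="wrist"
E
```

```text
turn 0.004 then slide [-3.  -2.1 92.3]
(array([595., 215.]), array([173.7,  96.2]), 0.243)
```

View pics/w2.png

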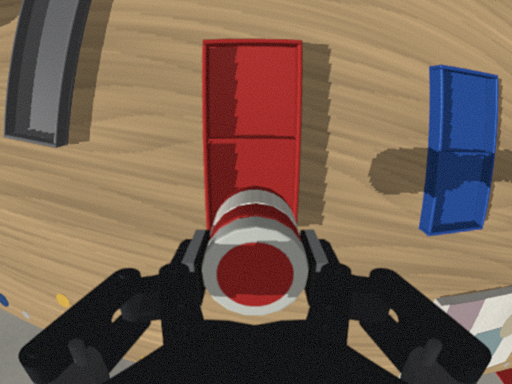

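The wrist view shows the red tray's near rim corners at (204,41) and (302,41), and the divider at (208,137)–(296,137). The red jar is held over the far bay.

```bash
python3 - <<'E'
from h import *
for p in [(204,41),(302,41),(208,137),(296,137)]: print(plane("wrist",p,.022))
m=(plane("wrist",(208,137),.022)+plane("wrist",(296,137),.022))/2
e=(plane("wrist",(204,41),.022)+plane("wrist",(302,41),.022))/2
d=m-e; print(m,np.linalg.norm(d),np.arctan2(d[1],d[0]), plane("scene",(0,0),0)*0)
E
```

```text
[ 0.5579823  -0.05397289]
[0.54146632 0.02595605]
[ 0.63823274 -0.0345922 ]
[0.6231232  0.03846758]
[0.63067797 0.00193769] 0.08250923147030026 0.19448833842022561 [ 0. -0.]
```

>>> {"op": "apply_moves", "data": {"slide": [[-3,-2,20],[0,0,25],[0,0,20],[0,0,15],[0,0,8],[0,0,3],[0,0,2],[0,0,0],[0,0,0]], "turn": [0,0,0,0,0,0,0,0,0], "gripper": [1,1,1,1,1,1,1,1,1]}}

```text
t: 6.05
eef_pos: [0.6803, 0.009, 0.0383]
tool_rot: [-3.141, 0.002, -2.938]
contact_force: [-0.1, 0.0, -1.9]
gripper_width: 0.542
finger_force: 61.8
```

>>> {"op": "apply_moves", "data": {"slide": [[0,0,1],[0,0,1],[0,0,1],[0,0,0],[0,0,0]], "turn": [0,0,0,0,0], "gripper": [1,1,1,1,1]}}

```text
t: 6.55
eef_pos: [0.6799, 0.009, 0.0356]
tool_rot: [-3.141, 0.001, -2.939]
contact_force: [-2.2, -1.3, 5.7]
gripper_width: 0.544
finger_force: 62.7
```

Contact at the right height. I'll release and rise.

>>> {"op": "apply_moves", "data": {"slide": [[0,0,0],[0,0,0],[0,0,0],[0,0,0],[0,0,0],[0,0,-20],[0,0,-40],[0,0,-40],[0,0,0]], "turn": [0,0,0,0,0,0,0,0,0], "gripper": [0.2,-0.2,-0.5,-0.9,-1,-1,-1,-1,-1]}}

```text
t: 7.45
eef_pos: [0.6841, 0.0096, 0.1412]
tool_rot: [-3.14, 0.011, -2.938]
contact_force: [1.1, -0.1, 0.4]
gripper_width: 1.003
finger_force: 0.0
```

```bash
python3 - <<'E'
from h import *
dabs("red",.068,[.678,.01],.03); to(.401,.146,.13,.201+np.pi)
E
```

```text
red [256. 160.] 85 [0.6535 0.0049]
red [255. 192.] 1378 [0.6782 0.0093]
turn 0.002 then slide [248.4 190.1   8.3]
```

>>> {"op": "apply_moves", "data": {"slide": [[20,15,0],[32,25,0],[32,25,0],[32,25,0],[32,25,0],[32,25,0],[32,25,0],[32,25,0],[0,0,0],[0,0,0]], "turn": [0,0,0,0,0,0,0,0,0,0], "gripper": [-1,-1,-1,-1,-1,-1,-1,-1,-1,-1]}}

```text
t: 8.5
eef_pos: [0.4013, 0.146, 0.1339]
tool_rot: [-3.141, -0.001, -2.936]
contact_force: [0.7, -1.2, 0.2]
gripper_width: 1.0
finger_force: 0.0
```

```bash
python3 - <<'E'
from h import *
dabs("yellow",.064,[.4,.146],.03); to(.401,.146,.031,.201+np.pi)
E
```

```text
yellow [255. 168.] 102 [0.3753 0.1416]
yellow [255. 201.] 1398 [0.4002 0.1468]
turn 0.002 then slide [  1.3   0.6 103. ]
```

>>> {"op": "apply_moves", "data": {"slide": [[1,0,25],[0,0,30],[0,0,25],[0,0,15],[0,0,7],[0,0,0],[0,0,0],[0,0,0],[0,0,0],[0,0,0]], "turn": [0,0,0,0,0,0,0,0,0,0], "gripper": [-1,-1,-1,-1,-1,-1,1,1,1,1]}}

```text
t: 9.55
eef_pos: [0.402, 0.1459, 0.0334]
tool_rot: [-3.141, 0.002, -2.938]
contact_force: [-0.9, -1.0, 5.8]
gripper_width: 0.546
finger_force: 60.7
```

>>> {"op": "apply_moves", "data": {"slide": [[0,0,0],[0,0,0],[0,0,-20],[0,0,-30],[0,0,-30],[0,0,-20],[0,0,0],[0,0,0]], "turn": [0,0,0,0,0,0,0,0], "gripper": [1,1,1,1,1,1,1,1]}}

```text
t: 10.35
eef_pos: [0.4015, 0.1455, 0.1328]
tool_rot: [-3.141, 0.002, -2.939]
contact_force: [-0.2, 0.3, -1.4]
gripper_width: 0.547
finger_force: 61.7
```

```bash
python3 - <<'E'
from h import *
to(.594,-.0066,.13,.201+np.pi)
E
```

```text
turn 0.002 then slide [-158.2 -187.5    2.8]
```

>>> {"op": "apply_moves", "data": {"slide": [[-13,-15,0],[-29,-34,0],[-29,-35,0],[-29,-35,0],[-29,-35,0],[-20,-24,0],[-8,-9,0],[0,0,0],[0,0,0]], "turn": [0,0,0,0,0,0,0,0,0], "gripper": [1,1,1,1,1,1,1,1,1]}}

```text
t: 11.25
eef_pos: [0.5909, -0.0043, 0.131]
tool_rot: [3.14, -0.003, -2.937]
contact_force: [-0.7, 0.8, -1.3]
gripper_width: 0.546
finger_force: 61.7
```

```bash
python3 - <<'E'
from h import *
to(.594,-.0066,.0375,.201+np.pi)
E
```

```text
turn 0.003 then slide [-2.6 -2.9 93.5]
```

>>> {"op": "apply_moves", "data": {"slide": [[-2,-2,20],[0,0,25],[0,0,20],[0,0,15],[0,0,8],[0,0,3],[0,0,1],[0,0,1],[0,0,0],[0,0,0]], "turn": [0,0,0,0,0,0,0,0,0,0], "gripper": [1,1,1,1,1,1,1,1,1,1]}}

```text
t: 12.25
eef_pos: [0.5955, -0.0074, 0.0399]
tool_rot: [-3.141, 0.001, -2.939]
contact_force: [-1.1, -0.8, -1.0]
gripper_width: 0.547
finger_force: 61.7
```

>>> {"op": "apply_moves", "data": {"slide": [[0,0,1],[0,0,1],[0,0,1],[0,0,0],[0,0,0]], "turn": [0,0,0,0,0], "gripper": [1,1,1,1,1]}}

```text
t: 12.75
eef_pos: [0.5953, -0.0074, 0.0375]
tool_rot: [-3.141, 0.0, -2.938]
contact_force: [-3.5, -0.5, 8.4]
gripper_width: 0.546
finger_force: 62.7
```

>>> {"op": "apply_moves", "data": {"slide": [[0,0,0],[0,0,0],[0,0,0],[0,0,0],[0,0,0],[0,0,-20],[0,0,-40],[0,0,-40],[0,0,0]], "turn": [0,0,0,0,0,0,0,0,0], "gripper": [0.2,-0.2,-0.5,-0.9,-1,-1,-1,-1,-1]}}

```text
t: 13.65
eef_pos: [0.5994, -0.007, 0.1422]
tool_rot: [-3.139, 0.01, -2.938]
contact_force: [1.2, 0.9, 0.6]
gripper_width: 1.0
finger_force: 0.0
```

```bash
python3 - <<'E'
from h import *
dabs("yellow",.068,[.594,-.007],.03);dabs("red",.068,[.678,.01],.03); to(.456,-.006,.14,.245+np.pi)
E
```

```text
yellow [255. 159.] 74 [ 0.5683 -0.0125]
yellow [256. 191.] 1365 [ 0.5928 -0.007 ]
red [254. 289.] 842 [0.6775 0.0092]
turn -0.042 then slide [135.4  35.3  -2.6]
```

Both sit well. Next is blue.

>>> {"op": "apply_moves", "data": {"slide": [[0,0,0],[20,5,0],[35,9,0],[35,9,0],[30,8,0],[15,4,0],[0,0,0],[0,0,0]], "turn": [-0.042,0,0,0,0,0,0,0], "gripper": [-1,-1,-1,-1,-1,-1,-1,-1]}}

```text
t: 14.55
eef_pos: [0.4554, -0.0062, 0.1356]
tool_rot: [3.141, -0.001, -2.896]
contact_force: [-0.1, 0.1, -0.2]
gripper_width: 0.996
finger_force: 0.0
```

```bash
python3 - <<'E'
from h import *
dabs("blue",.064,[.456,-.006],.03); to(.456,-.006,.033,.245+np.pi)
E
```

```text
blue [255. 166.] 89 [ 0.429 -0.012]
blue [254. 199.] 1363 [ 0.4539 -0.0063]
turn 0.000 then slide [1.000e-01 2.000e-01 1.028e+02]
```

>>> {"op": "apply_moves", "data": {"slide": [[1,0,25],[0,0,30],[0,0,25],[0,0,15],[0,0,8],[0,0,0],[0,0,0],[0,0,0],[0,0,0],[0,0,0]], "turn": [0,0,0,0,0,0,0,0,0,0], "gripper": [-1,-1,-1,-1,-1,-1,1,1,1,1]}}

```text
t: 15.6
eef_pos: [0.4556, -0.0064, 0.0344]
tool_rot: [-3.141, 0.002, -2.896]
contact_force: [-0.7, -0.5, 4.3]
gripper_width: 0.547
finger_force: 60.9
```

>>> {"op": "apply_moves", "data": {"slide": [[0,0,0],[0,0,0],[0,0,-20],[0,0,-35],[0,0,-35],[0,0,-25],[0,0,0],[0,0,0]], "turn": [0,0,0,0,0,0,0,0], "gripper": [1,1,1,1,1,1,1,1]}}

```text
t: 16.4
eef_pos: [0.4549, -0.0067, 0.1489]
tool_rot: [-3.141, 0.002, -2.897]
contact_force: [0.2, -0.6, -1.4]
gripper_width: 0.541
finger_force: 61.8
```

```bash
python3 - <<'E'
from h import *
C=np.array([.593,.218]);u=np.array([np.cos(.245),np.sin(.245)]);print(C+u*.043,C-u*.043)
to(*(C+u*.043),.145,.245+np.pi)
E
```

```text
[0.6347159  0.22842992] [0.5512841  0.20757008]
turn -0.000 then slide [-231.5  184.5    3.9]
```

>>> {"op": "apply_moves", "data": {"slide": [[-16,12,0],[-32,26,0],[-34,27,0],[-34,27,0],[-34,27,0],[-34,27,0],[-28,23,0],[-14,11,0],[-5,4,0],[0,0,0]], "turn": [0,0,0,0,0,0,0,0,0,0], "gripper": [1,1,1,1,1,1,1,1,1,1]}}

```text
t: 17.4
eef_pos: [0.6329, 0.2284, 0.1462]
tool_rot: [-3.141, -0.003, -2.895]
contact_force: [0.1, -0.1, -2.4]
gripper_width: 0.544
finger_force: 61.8
```

```bash
python3 - <<'E'
from h import *
to(.6347,.2284,.0385,.245+np.pi)
f=grab_frame("wrist");cv2.imwrite("pics/w3.png",f[:,:,::-1])
E
```

```text
turn 0.001 then slide [ -1.7  -0.4 107.7]
```

View pics/w3.png

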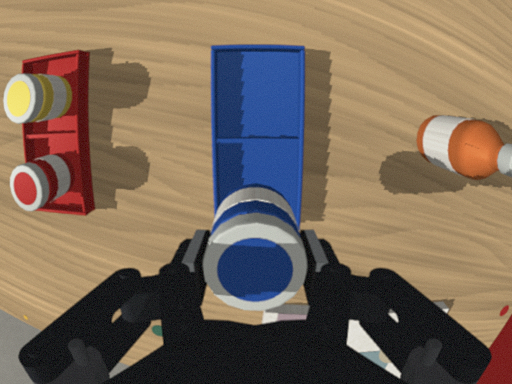

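The blue tray's near rim corners are at (211,46) and (305,46), and its divider at (216,138)–(300,138). The blue jar is over the far bay, and red and yellow stand upright in their bays.

```bash
python3 - <<'E'
from h import *
P=lambda *p:plane("wrist",p,.022)
m=(P(216,138)+P(300,138))/2; e=(P(211,46)+P(305,46))/2
d=m-e; a=np.arctan2(d[1],d[0]);print(m,np.linalg.norm(d),a); C=e+d/np.linalg.norm(d)*.088;print(C); q=C+.043*d/np.linalg.norm(d);print(q)
to(*q,.0385,.245+np.pi)
E
```

```text
[0.5906282 0.2205075] 0.0842420016373557 0.24542656004434982
[0.59427359 0.22142058]
[0.63598504 0.23186829]
turn 0.000 then slide [ -4.2   3.9 108.1]
```

>>> {"op": "apply_moves", "data": {"slide": [[-3,2,20],[0,0,30],[0,0,25],[0,0,15],[0,0,8],[0,0,4],[0,0,2],[0,0,1],[0,0,0],[0,0,0]], "turn": [0,0,0,0,0,0,0,0,0,0], "gripper": [1,1,1,1,1,1,1,1,1,1]}}

```text
t: 18.45
eef_pos: [0.637, 0.2311, 0.0441]
tool_rot: [3.141, 0.001, -2.896]
contact_force: [-0.6, -0.3, -0.3]
gripper_width: 0.547
finger_force: 61.8
```

>>> {"op": "apply_moves", "data": {"slide": [[0,0,2],[0,0,2],[0,0,1],[0,0,1],[0,0,0.5],[0,0,0],[0,0,0]], "turn": [0,0,0,0,0,0,0], "gripper": [1,1,1,1,1,1,1]}}

```text
t: 19.15
eef_pos: [0.6366, 0.2309, 0.0386]
tool_rot: [-3.141, 0.0, -2.896]
contact_force: [-4.5, -1.8, 11.1]
gripper_width: 0.543
finger_force: 63.0
```

>>> {"op": "apply_moves", "data": {"slide": [[0,0,0],[0,0,0],[0,0,0],[0,0,0],[0,0,0],[0,0,-20],[0,0,-40],[0,0,-45],[0,0,0]], "turn": [0,0,0,0,0,0,0,0,0], "gripper": [0.2,-0.2,-0.5,-0.9,-1,-1,-1,-1,-1]}}

```text
t: 20.05
eef_pos: [0.6409, 0.2332, 0.1492]
tool_rot: [3.14, 0.012, -2.896]
contact_force: [1.1, 0.4, 0.9]
gripper_width: 1.006
finger_force: 0.0
```

```bash
python3 - <<'E'
from h import *
dabs("blue",.068,[.636,.23],.035); to(.416,-.145,.145,.245+np.pi)
E
```

```text
blue [253. 188.] 1281 [0.6344 0.231 ]
turn 0.000 then slide [ 308.1 -311.8    1.1]
```

>>> {"op": "apply_moves", "data": {"slide": [[20,-20,0],[34,-34,0],[34,-34,0],[34,-34,0],[34,-35,0],[34,-35,0],[34,-35,0],[34,-35,0],[34,-35,0],[14,-14,0]], "turn": [0,0,0,0,0,0,0,0,0,0], "gripper": [-1,-1,-1,-1,-1,-1,-1,-1,-1,-1]}}

```text
t: 21.1
eef_pos: [0.4111, -0.1491, 0.1406]
tool_rot: [3.141, -0.004, -2.902]
contact_force: [0.1, 0.0, 0.1]
gripper_width: 0.995
finger_force: 0.0
```

>>> {"op": "apply_moves", "data": {"slide": [[0,0,0],[0,0,0]], "turn": [0,0], "gripper": [-1,-1]}}

```text
t: 21.3
eef_pos: [0.4148, -0.1448, 0.1412]
tool_rot: [3.141, -0.001, -2.897]
contact_force: [1.0, 0.3, -0.4]
gripper_width: 0.999
finger_force: 0.0
```

```bash
python3 - <<'E'
from h import *
dabs("green",.064,[.416,-.145],.03); to(.416,-.145,.033,.245+np.pi)
E
```

```text
green [255. 199.] 1153 [ 0.4147 -0.1438]
turn 0.001 then slide [ -0.3  -1.1 108.4]
```

>>> {"op": "apply_moves", "data": {"slide": [[0,-1,25],[0,0,30],[0,0,30],[0,0,15],[0,0,8],[0,0,0],[0,0,0],[0,0,0],[0,0,0],[0,0,0]], "turn": [0,0,0,0,0,0,0,0,0,0], "gripper": [-1,-1,-1,-1,-1,-1,1,1,1,1]}}

```text
t: 22.35
eef_pos: [0.4162, -0.1462, 0.035]
tool_rot: [-3.14, 0.002, -2.896]
contact_force: [-0.6, 0.6, 7.4]
gripper_width: 0.541
finger_force: 60.7
```

>>> {"op": "apply_moves", "data": {"slide": [[0,0,0],[0,0,0],[0,0,-20],[0,0,-35],[0,0,-35],[0,0,-25],[0,0,0],[0,0,0]], "turn": [0,0,0,0,0,0,0,0], "gripper": [1,1,1,1,1,1,1,1]}}

```text
t: 23.15
eef_pos: [0.4156, -0.1465, 0.1495]
tool_rot: [-3.14, 0.001, -2.897]
contact_force: [0.1, -0.2, -2.0]
gripper_width: 0.546
finger_force: 61.7
```

```bash
python3 - <<'E'
from h import *
to(.5525,.2106,.145,.245+np.pi)
E
```

```text
turn -0.000 then slide [-219.4  313.2    4.5]
```

>>> {"op": "apply_moves", "data": {"slide": [[-12,17,0],[-24,34,0],[-27,39,0],[-27,39,0],[-27,39,0],[-27,39,0],[-27,39,0],[-24,34,0],[-14,19,0],[-9,12,0]], "turn": [0,0,0,0,0,0,0,0,0,0], "gripper": [1,1,1,1,1,1,1,1,1,1]}}

```text
t: 24.15
eef_pos: [0.5503, 0.2111, 0.1468]
tool_rot: [3.14, -0.003, -2.893]
contact_force: [0.1, -0.7, -0.4]
gripper_width: 0.545
finger_force: 61.8
```

>>> {"op": "apply_moves", "data": {"slide": [[0,0,0],[0,0,0]], "turn": [0,0], "gripper": [1,1]}}

```text
t: 24.35
eef_pos: [0.5505, 0.2068, 0.1476]
tool_rot: [-3.14, -0.003, -2.897]
contact_force: [0.9, -0.8, -1.4]
gripper_width: 0.546
finger_force: 61.8
```

```bash
python3 - <<'E'
from h import *
to(.5525,.2106,.039,.245+np.pi)
E
```

```text
turn -0.001 then slide [ -2.9   3.2 108.6]
```

>>> {"op": "apply_moves", "data": {"slide": [[-2,3,20],[0,0,30],[0,0,25],[0,0,15],[0,0,8],[0,0,4],[0,0,2],[0,0,1],[0,0,0],[0,0,0]], "turn": [0,0,0,0,0,0,0,0,0,0], "gripper": [1,1,1,1,1,1,1,1,1,1]}}

```text
t: 25.35
eef_pos: [0.553, 0.2121, 0.0445]
tool_rot: [3.142, 0.001, -2.896]
contact_force: [0.3, 0.4, -1.4]
gripper_width: 0.548
finger_force: 61.8
```

>>> {"op": "apply_moves", "data": {"slide": [[0,0,2],[0,0,1],[0,0,1],[0,0,0],[0,0,0]], "turn": [0,0,0,0,0], "gripper": [1,1,1,1,1]}}

```text
t: 25.85
eef_pos: [0.5525, 0.2119, 0.0398]
tool_rot: [3.142, -0.0, -2.896]
contact_force: [-0.2, 0.5, -1.1]
gripper_width: 0.547
finger_force: 61.8
```

>>> {"op": "apply_moves", "data": {"slide": [[0,0,1],[0,0,0.5],[0,0,0],[0,0,0]], "turn": [0,0,0,0], "gripper": [1,1,1,1]}}

```text
t: 26.25
eef_pos: [0.5527, 0.212, 0.0391]
tool_rot: [-3.141, 0.0, -2.896]
contact_force: [-1.1, -1.1, 6.5]
gripper_width: 0.545
finger_force: 62.7
```

>>> {"op": "apply_moves", "data": {"slide": [[0,0,0],[0,0,0],[0,0,0],[0,0,0],[0,0,0],[0,0,-20],[0,0,-40],[0,0,-45],[0,0,0]], "turn": [0,0,0,0,0,0,0,0,0], "gripper": [0.2,-0.2,-0.5,-0.9,-1,-1,-1,-1,-1]}}

```text
t: 27.15
eef_pos: [0.5567, 0.2142, 0.1497]
tool_rot: [3.14, 0.011, -2.896]
contact_force: [0.0, -0.1, -0.1]
gripper_width: 0.997
finger_force: 0.0
```

```bash
python3 - <<'E'
from h import *
dabs("green",.068,[.5525,.21],.035);dabs("blue",.068,[.636,.23],.035); print(get_state()["q"]);to(.376,-.2815,.17,3.14+.497)
E
```

```text
green [253. 189.] 1108 [0.551  0.2124]
blue [251. 283.] 804 [0.6337 0.2306]
[-0.08570253  0.49675087 -0.42415822  1.77715612  0.2503273   0.91775414
  1.19867476]
turn -0.250 then slide [ 390.9 -349.9  -25.3]
```

>>> {"op": "apply_moves", "data": {"slide": [[0,0,-5],[0,0,-5],[0,0,-5],[0,0,-5],[0,0,0],[0,0,0],[0,0,0],[0,0,0],[0,0,0],[0,0,0]], "turn": [0.145,0.145,0.145,0.145,0.145,0.145,0.145,0.145,0.145,0.145], "gripper": [-1,-1,-1,-1,-1,-1,-1,-1,-1,-1]}}

```text
t: 28.25
eef_pos: [0.5513, 0.2112, 0.1612]
tool_rot: [-3.138, 0.0, 1.931]
contact_force: [-1.2, -0.0, 0.2]
gripper_width: 0.999
finger_force: 0.0
```

>>> {"op": "apply_moves", "data": {"slide": [[0,0,0],[0,0,0],[0,0,0],[0,0,0],[0,0,0],[0,0,0],[0,0,0],[0,0,0],[0,0,0],[0,0,0]], "turn": [0.145,0.145,0.145,0.145,0.145,0.145,0.145,0.145,0.145,0.135], "gripper": [-1,-1,-1,-1,-1,-1,-1,-1,-1,-1]}}

```text
t: 29.25
eef_pos: [0.5514, 0.2112, 0.1613]
tool_rot: [3.141, 0.004, 0.491]
contact_force: [0.2, -0.3, 0.4]
gripper_width: 1.003
finger_force: 0.0
```

```bash
python3 - <<'E'
from h import *
print(get_state()["q"],get_state()["eef_pos"],get_state()["tool_rot"]);to(.376,-.2815,.17,.497)
E
```

```text
[-0.56081213  0.44419973  0.19188776  1.78296566 -0.10164087  0.92753312
 -1.40576597] [0.551371   0.21116773 0.16131451] [3.14118441 0.00352435 0.49080109]
turn -0.006 then slide [-389.1  349.4   -8.7]
```

>>> {"op": "apply_moves", "data": {"slide": [[-19,17,0],[-35,32,0],[-35,32,0],[-35,32,0],[-35,32,0],[-35,32,0],[-35,32,0],[-35,32,0],[-35,32,0],[-35,32,0]], "turn": [0,0,0,0,0,0,0,0,0,0], "gripper": [-1,-1,-1,-1,-1,-1,-1,-1,-1,-1]}}

```text
t: 30.25
eef_pos: [0.4022, -0.2168, 0.1621]
tool_rot: [-3.14, 0.002, 0.497]
contact_force: [1.3, 0.1, -0.3]
gripper_width: 1.001
finger_force: 0.0
```

>>> {"op": "apply_moves", "data": {"slide": [[-35,30,0],[-20,15,0],[0,0,0],[0,0,0],[0,0,0]], "turn": [0,0,0,0,0], "gripper": [-1,-1,-1,-1,-1]}}

```text
t: 30.75
eef_pos: [0.3775, -0.2796, 0.1625]
tool_rot: [-3.14, 0.001, 0.499]
contact_force: [1.0, 0.9, 0.6]
gripper_width: 1.002
finger_force: 0.0
```

```bash
python3 - <<'E'
from h import *
m=camera_model("wrist");f=grab_frame("wrist");cv2.imwrite("pics/w4.png",f[:,:,::-1])
to(.376,-.2815,.17,.497)
E
```

```text
turn 0.002 then slide [-2.5  0.9 -7.3]
```

View pics/w4.png

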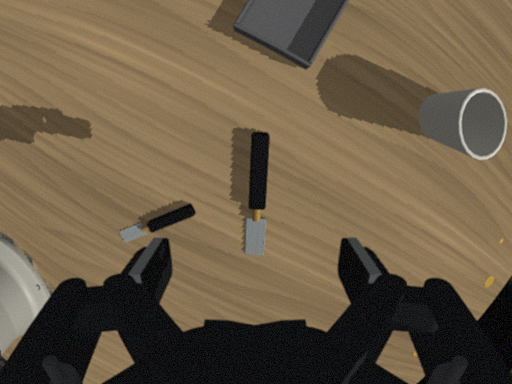

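The wrist view shows the large knife: handle from (260,133) to (258,208), blade tip at (255,254). The small knife at (158,222) is the decoy.

```bash
python3 - <<'E'
from h import *
P=lambda u,v,z:plane("wrist",(u,v),z)
A=P(260.5,133,.014);B=P(257.5,208,.014);T=P(255,254,.003)
for p in(A,B,T):print(p)
d=A-T;a=np.arctan2(d[1],d[0]);print(a,np.linalg.norm(A-B),np.linalg.norm(d))
u=d/np.linalg.norm(d); g=T+u*.092; print("grip",g); to(*g,.005,a)
E
```

```text
[ 0.41809963 -0.26285296]
[ 0.34854969 -0.29763388]
[ 0.29403189 -0.32440894]
0.46056136033488615 0.07776185561641752 0.13849889043748434
grip [ 0.37644578 -0.28351944]
turn 0.039 then slide [ -2.9   3.  157.7]
```

>>> {"op": "apply_moves", "data": {"slide": [[0,0,0],[-3,3,20],[0,0,40],[0,0,40],[0,0,20],[0,0,0],[0,0,0]], "turn": [0.039,0,0,0,0,0,0], "gripper": [-0.2,-0.2,-0.2,-0.2,-0.2,-0.2,-0.2]}}

```text
t: 31.5
eef_pos: [0.3764, -0.2845, 0.0434]
tool_rot: [-3.141, 0.0, 0.459]
contact_force: [0.1, -0.5, 0.5]
gripper_width: 0.602
finger_force: 0.0
```

```bash
python3 - <<'E'
from h import *
m=camera_model("wrist");f=grab_frame("wrist");cv2.imwrite("pics/w5.png",f[:,:,::-1])
to(.3764,-.2835,.004,.461)
E
```

```text
turn -0.002 then slide [ 0.1 -1.7 40.1]
```

View pics/w5.png

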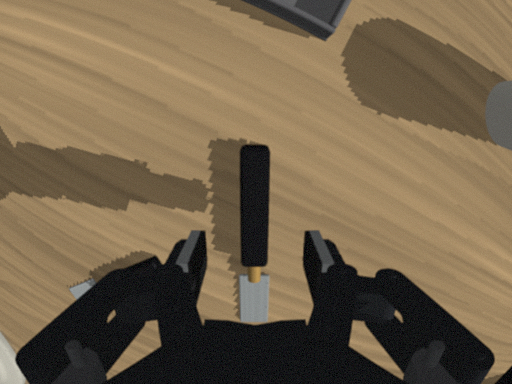

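The knife is centred between the fingers and aligned: handle from (255,146) to (254,265).

>>> {"op": "apply_moves", "data": {"slide": [[0,-1,15],[0,0,12],[0,0,6],[0,0,3],[0,0,1],[0,0,0],[0,0,0]], "turn": [0,0,0,0,0,0,0], "gripper": [-0.2,-0.2,-0.2,-0.2,-0.2,-0.2,-0.2]}}

```text
t: 32.25
eef_pos: [0.3758, -0.2845, 0.0066]
tool_rot: [3.141, -0.0, 0.458]
contact_force: [0.1, -0.2, -0.3]
gripper_width: 0.601
finger_force: 0.0
```

>>> {"op": "apply_moves", "data": {"slide": [[0,0,0],[0,0,0],[0,0,0],[0,0,0],[0,0,0],[0,0,0]], "turn": [0,0,0,0,0,0], "gripper": [1,1,1,1,1,1]}}

```text
t: 32.85
eef_pos: [0.3758, -0.2844, 0.0067]
tool_rot: [3.141, -0.0, 0.458]
contact_force: [-0.7, 0.8, 4.5]
gripper_width: 0.188
finger_force: 59.0
```

>>> {"op": "apply_moves", "data": {"slide": [[0,0,0],[0,0,-10],[0,0,-25],[0,0,-35],[0,0,-30],[0,0,-10],[0,0,0],[0,0,0]], "turn": [0,0,0,0,0,0,0,0], "gripper": [1,1,1,1,1,1,1,1]}}

```text
t: 33.65
eef_pos: [0.3753, -0.2837, 0.1158]
tool_rot: [-3.141, 0.0, 0.458]
contact_force: [0.5, 0.1, -1.0]
gripper_width: 0.19
finger_force: 58.7
```

```bash
python3 - <<'E'
from h import *
f=grab_frame("wrist");cv2.imwrite("pics/w6.png",f[:,:,::-1])
print(get_state()["q"]); to(.584+.022,-.231,.12,-.006)
E
```

```text
[ 0.20730072  0.34184832  0.44852076  2.1117351  -0.2186648   0.73360863
 -0.31587833]
turn 0.464 then slide [230.8 -53.9  -4.8]
```

View pics/w6.png

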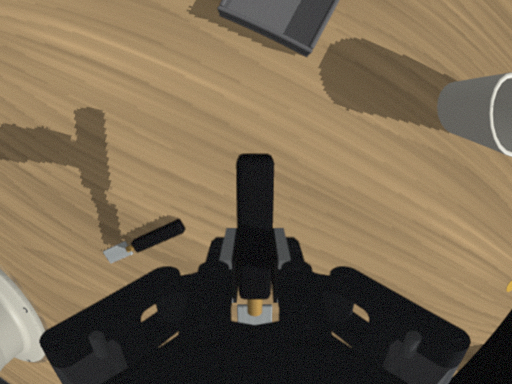

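>>> {"op": "apply_moves", "data": {"slide": [[0,0,0],[0,0,0],[0,0,0],[0,0,0],[25,-6,0],[40,-10,0],[40,-9,0],[40,-9,0],[40,-9,0],[30,-7,0]], "turn": [0.116,0.116,0.116,0.116,0,0,0,0,0,0], "gripper": [1,1,1,1,1,1,1,1,1,1]}}

```text
t: 34.7
eef_pos: [0.5924, -0.2338, 0.1138]
tool_rot: [-3.14, 0.002, -0.004]
contact_force: [-0.1, -0.2, 0.2]
gripper_width: 0.19
finger_force: 58.7
```

>>> {"op": "apply_moves", "data": {"slide": [[14,-3,0],[0,0,0],[0,0,0],[0,0,0]], "turn": [0,0,0,0], "gripper": [1,1,1,1]}}

```text
t: 35.1
eef_pos: [0.6027, -0.2337, 0.1153]
tool_rot: [-3.141, 0.003, -0.008]
contact_force: [-0.9, 0.1, -1.0]
gripper_width: 0.185
finger_force: 58.7
```

```bash
python3 - <<'E'
from h import *
f=grab_frame("wrist");cv2.imwrite("pics/w7.png",f[:,:,::-1])
to(.606,-.231,.011,-.006)
E
```

```text
turn -0.002 then slide [  2.9  -2.7 104.7]
```

View pics/w7.png

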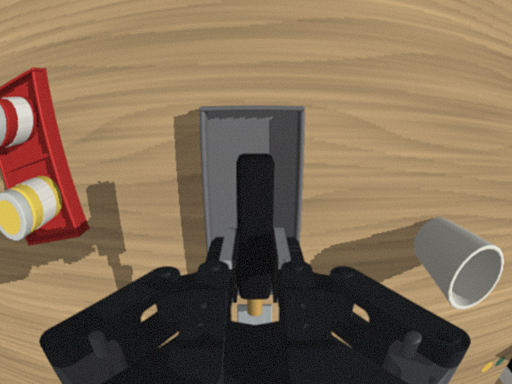

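The grey tray's far rim corners are at (201,107) and (303,107), with the knife parallel above it.

```bash
python3 - <<'E'
from h import *
P=lambda *p:plane("wrist",p,.022)
A,B=P(201,107),P(303,107);L,R=P(207,240),P(299,240);e=(A+B)/2;print(A,B,L,R,"centre",e-[.088,0],(L+R)/2)
g=e-[.066,0];print(g);to(*g,.011,-.006)
E
```

```text
[ 0.67318591 -0.19116384] [ 0.67236675 -0.27180657] [ 0.55814696 -0.19026466] [ 0.55752091 -0.27204308] centre [ 0.58477633 -0.2314852 ] [ 0.55783394 -0.23115387]
[ 0.60677633 -0.2314852 ]
turn -0.002 then slide [  3.7  -2.2 104.7]
```

>>> {"op": "apply_moves", "data": {"slide": [[3,-2,20],[0,0,30],[0,0,25],[0,0,15],[0,0,6],[0,0,2],[0,0,1],[0,0,0],[0,0,0]], "turn": [0,0,0,0,0,0,0,0,0], "gripper": [1,1,1,1,1,1,1,1,1]}}

```text
t: 36.05
eef_pos: [0.6087, -0.231, 0.0183]
tool_rot: [3.141, -0.002, -0.006]
contact_force: [0.8, -0.7, 0.1]
gripper_width: 0.186
finger_force: 58.7
```

>>> {"op": "apply_moves", "data": {"slide": [[0,0,2],[0,0,2],[0,0,1],[0,0,1],[0,0,1],[0,0,0],[0,0,0]], "turn": [0,0,0,0,0,0,0], "gripper": [1,1,1,1,1,1,1]}}

```text
t: 36.75
eef_pos: [0.6078, -0.2307, 0.0108]
tool_rot: [-3.141, 0.0, -0.006]
contact_force: [-2.0, 0.5, 5.8]
gripper_width: 0.186
finger_force: 59.4
```

Contact. I'll open partway, staying inside the tray walls, and rise.

>>> {"op": "apply_moves", "data": {"slide": [[0,0,0],[0,0,0],[0,0,0],[0,0,0],[0,0,-10],[0,0,-20],[0,0,-40],[0,0,-40],[0,0,-20],[0,0,0]], "turn": [0,0,0,0,0,0,0,0,0,0], "gripper": [0.5,0.35,0.3,0.3,0.3,0.3,0.3,0.3,0.3,0.3]}}

```text
t: 37.75
eef_pos: [0.6106, -0.2322, 0.1453]
tool_rot: [3.139, -0.008, -0.006]
contact_force: [0.5, -0.1, -0.1]
gripper_width: 0.347
finger_force: 0.0
```

```bash
python3 - <<'E'
from h import *
a=grab_frame("scene")[110:300,130:380];b=grab_frame("wrist");c=grab_frame("side")[110:300,150:450]
o=np.hstack([cv2.resize(a,(380,290)),cv2.resize(b,(386,290))]);o=np.vstack([o,cv2.resize(np.hstack([c]),(766,300))[:, :]])
cv2.imwrite("pics/end.png",o[:,:,::-1])
E
```

```text
(no output)
```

View pics/end.png

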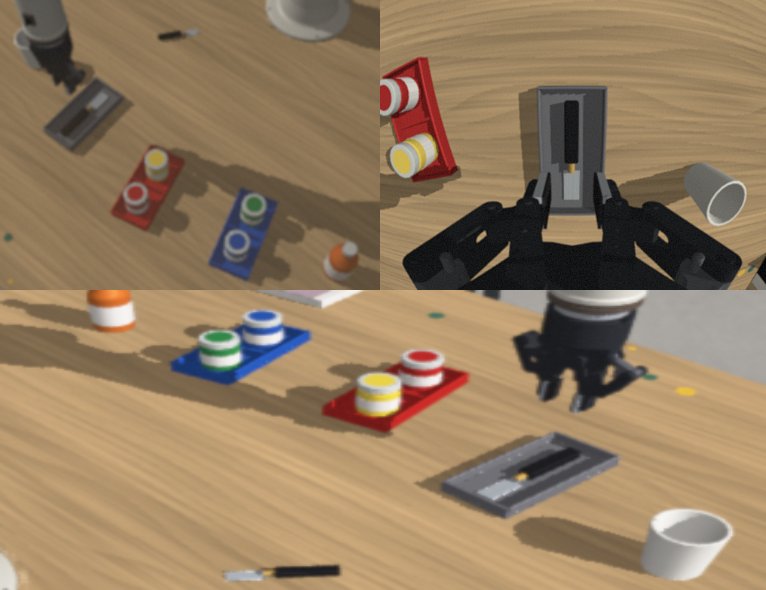

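All five items are in place, the cup and bottle are upright where they started, and the gripper is clear.

```bash
python3 -c "
from plant import *
print(job_done())"
```

```text
the job is handed in; nothing more can be done
None
```

I handed the job in at about 38 s of the 144 s limit: the final pictures show the red and yellow jars in the red tray, the blue and green jars in the blue tray, the larger palette knife flat in the grey tray, and the cup and bottle where they stood, but the hand-in returned no verdict.

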